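Sort left- and right-hand column brackets into their bins

ROBOT

A 6-joint arm with a two-finger parallel gripper is mounted at the origin on a cart in front of the work surface, level with it; the furniture and walls round the work are solid. World frame = base frame: x ahead of the robot, y to its left, z up, the work surface at z = 0. Lengths are in m, angles in degrees, forces in N, time in s.
With the tool pointing down it reaches from about 0.325 to 0.775 m from the base axis. Payload 5.5 kg.
Tool frame: the origin (TCP) lies midway between the tips of the shut fingers; the grasp point (between the pads) lies bot.grip_depth behind it (bot.grip_depth is the distance from the TCP to the grasp point, in m); z points along the fingers, y is the direction in which the jaws open and shut (so a half turn about z gives the same grasp; the last joint's range is limited). The gripper opens to 88 mm and grips with 3 to 60 N. Pads are 20 mm wide; open, the fingers measure 115 mm over their backs; the gripper's body (75 mm by 178 mm) begins 61 mm behind the grasp point.
Start: joints at [68.772, 5.22, 70.514, -0, 104.267, -3.249], TCP at [0.185, 0.571, 0.223] pointing down, gripper open.
Joint ranges: [-164.24, 164.24], [-49.07, 125.15], [9.68, 141.18], [-86.29, 266.29], [3.28, 154.24], [-151.56, 151.56]. Speed limits (degrees/s): [147.25, 147.25, 172.46, 180, 180, 180].

INTERFACE

Orientations are given as a 3x3 rotation matrix whose columns are the frame's x, y, z axes.
In Python, from rig import bot, capture, job gives the robot as it stands. The module is installed in compiled form; this text tells all that it offers.
- The arm moves only by the tool drive_tool, never from a script. Its argument "increments" is a list of rows, each a list of 3 entries, a list of its own where there are three numbers: the finger opening in cm, from 0 to 8.78, then the shift along the world's x, y, z in cm, then the turn, a rotation vector about the world's x, y, z in degrees. A call has 1 to 5 rows; each row is the pose to reach, as a shift and turn from the pose measured when the call began; what a row does not reach only later rows make up. A row lasts 1/12 s, in which the tool goes at most 41.7 mm and 7.16 degrees, less where a joint would pass 70% of its speed; a pose out of reach is approached as far as the arm can. A call with a gripper value outside its range is refused whole. The fingers move at their own pace and stop on an object; the grip force is fixed at half the most. Time passes only in rows, so rows that repeat a pose let the fingers close. It gives the time, the measured TCP pose, the force and the opening at its end, in the units of the state.
- bot.get_obs(): the state, without advancing time (a new reading comes with each control period).
- capture(name): name is "side" or "top" or "wrist"; returns a dict with "image" (420x560x3 uint8, red, green, blue), "depth" (420x560 float32, m along the optical axis (not along the pixel's ray), 0 where there is no reading), "camera_matrix" (3x3 intrinsics, pixels), "view" (4x4, takes a point from world to camera coordinates). Camera axes: x right, y down, z forward; pixel columns grow to the right and rows downward; lengths in m; the calibration is good to about 2 mm. A picture is of the moment at which its call begins.
- job.sign_off(): hands the job in, once; it reports no verdict.
The state is a dict: "clock": time; "joints": joint angles; "joint_velocities": joint speeds; "effort": joint torques, N m; "tcp_pos": TCP position; "orientation": TCP orientation; "ft_force": force on the tool from outside, world axes, zero at the start; "moment": the same for the moment, N m; "width": finger opening in m.
Only numpy, scipy, OpenCV 4.12 (cv2) and the standard library are available. Lean on these libraries where they do the work, as an engineer would, in place of code of your own. Each camera call takes 0.05 s, during which the arm holds its last target. There are 200 camera calls.

TASK

Sort the four loose steel column brackets by hand: the left-hand ones into the bin that shows a left-hand sample on its shelf, the mirror-image right-hand ones into the bin that shows a right-hand sample. Set each bracket down gently on its foot, flat on the bin's sloping sprung pad beside the other one, feeling for the pad since its height differs from bin to bin, without dropping it or pressing hard, and leave the other things on the worktop where they are.

Things in the scene. Friction and masses are not known exactly. Their poses are not given: they have to be found in the camera images.
- lh_1_mid (a point): left-hand steel bracket, loose; point: middle of its 70x36 mm (x, y) outline, 24 mm above its underside. Foot 5 mm thick over the outline; upright flange 8 mm thick, 48 mm high, full length, mid-plane at y = -14 mm: grip here, above the foot. End plate 6 mm thick, 24 mm high, across the +x end. Foot down and end plate ahead, the foot is left of the flange (+y). 0.12 kg; the other hand is its mirror image.
- lh_2_mid (a point): left-hand steel bracket, loose; point: middle of its 70x36 mm (x, y) outline, 24 mm above its underside. Foot 5 mm thick over the outline; upright flange 8 mm thick, 48 mm high, full length, mid-plane at y = -14 mm: grip here, above the foot. End plate 6 mm thick, 24 mm high, across the +x end. Foot down and end plate ahead, the foot is left of the flange (+y). 0.12 kg; the other hand is its mirror image.
- rh_1_mid (a point): right-hand steel bracket, loose; point: middle of its 70x36 mm (x, y) outline, 24 mm above its underside. Foot 5 mm thick over the outline; upright flange 8 mm thick, 48 mm high, full length, mid-plane at y = +14 mm: grip here, above the foot. End plate 6 mm thick, 24 mm high, across the +x end. Foot down and end plate ahead, the foot is right of the flange (-y). 0.12 kg; the other hand is its mirror image.
- rh_2_mid (a point): right-hand steel bracket, loose; point: middle of its 70x36 mm (x, y) outline, 24 mm above its underside. Foot 5 mm thick over the outline; upright flange 8 mm thick, 48 mm high, full length, mid-plane at y = +14 mm: grip here, above the foot. End plate 6 mm thick, 24 mm high, across the +x end. Foot down and end plate ahead, the foot is right of the flange (-y). 0.12 kg; the other hand is its mirror image.
- lh_tray: Tray of the left-hand bin, fixed; origin: centre of its bottom, 50 mm up. x: up the 35 deg slope, away from the robot; z: square to the bottom, up and towards the robot. Inside 100 (x) x 168 (y) mm; walls and lip 37 mm high. In it lies a flat pad parallel to the bottom, its face 6 to 30 mm above the bottom: differs by bin and start, not measured, feel for it. Brackets stay on it or slide to the lip.
- lh_edge (a point): Middle of the front edge, at underside height (265 mm up), of the shelf that covers the left-hand tray; 176 mm wide, 8 mm thick rounded edge. The shelf runs level away from the robot, 126 mm to a back panel. So a gripper must come in below the edge, tilted about square to the tray. A left-hand sample bracket fixed on the shelf tops out at 317 mm. The bins may stand in either order.
- lh_pad (a joint): How far the sprung grey pad (98 x 166 mm) in the left-hand tray is pressed down, square to the tray, in m: about 0 when free, 0.0005 more for each bracket on it; 2.5 N per mm, stop at 0.010. Its resting height is unknown.
- rh_tray: Tray of the right-hand bin, fixed; origin: centre of its bottom, 50 mm up. x: up the 35 deg slope, away from the robot; z: square to the bottom, up and towards the robot. Inside 100 (x) x 168 (y) mm; walls and lip 37 mm high. In it lies a flat pad parallel to the bottom, its face 6 to 30 mm above the bottom: differs by bin and start, not measured, feel for it. Brackets stay on it or slide to the lip.
- rh_edge (a point): Middle of the front edge, at underside height (265 mm up), of the shelf that covers the right-hand tray; 176 mm wide, 8 mm thick rounded edge. The shelf runs level away from the robot, 126 mm to a back panel. So a gripper must come in below the edge, tilted about square to the tray. A right-hand sample bracket fixed on the shelf tops out at 317 mm. The bins may stand in either order.
- rh_pad (a joint): How far the sprung grey pad (98 x 166 mm) in the right-hand tray is pressed down, square to the tray, in m: about 0 when free, 0.0005 more for each bracket on it; 2.5 N per mm, stop at 0.010. Its resting height is unknown.
- septa_jar: Bystander, leave it alone: small green-lidded jar, 39 mm wide, 47 mm high; origin at the centre of its underside.
- ferrule_tin: Bystander, leave it alone: flat round white tin, 55 mm wide, 18 mm high; origin at the centre of its underside.
- headspace_vial_1: Bystander, leave it alone: upright capped vial, 23 mm wide, 77 mm high; origin at the centre of its underside.
- ptfe_tape: Bystander, leave it alone: small white reel of tape, 50 mm wide, 16 mm high; origin at the centre of its underside.
- tube_union_2: Bystander, leave it alone: small brass tube fitting, 36 mm long, lying; origin at the centre of its underside.

How it is judged (in metres and radians):
At the end, for the whole second after the job is handed in: Both left-hand brackets lie in the left-hand tray and both right-hand ones in the right-hand tray: centre inside the tray walls, standing on the foot within 0.12 rad of the tray's slope, resting on the pad (centre 26 to 57 mm above the tray's bottom), released and at rest (x of lh_1_mid in the frame of lh_tray between -0.052 and 0.052 m and y of lh_1_mid in the frame of lh_tray between -0.075 and 0.075 m and z of lh_1_mid in the frame of lh_tray between 0.026 and 0.057 m and angle between the z axis of each of lh_1_mid, lh_2_mid and the z axis of lh_tray, either way round below 0.12 rad and contact force between each of lh_1, lh_2 and lh_tray above 0.1 N and angle between each of lh_1_mid, lh_2_mid, rh_1_mid, rh_2_mid's own z axis and vertical below 1.2 rad and contact force between each of lh_1, lh_2, rh_1, rh_2 and the fingers below 0.05 N and linear speed of each of lh_1, lh_2, rh_1, rh_2 below 0.02 m/s and x of lh_2_mid in the frame of lh_tray between -0.052 and 0.052 m and y of lh_2_mid in the frame of lh_tray between -0.075 and 0.075 m and z of lh_2_mid in the frame of lh_tray between 0.026 and 0.057 m and x of rh_1_mid in the frame of rh_tray between -0.052 and 0.052 m and y of rh_1_mid in the frame of rh_tray between -0.075 and 0.075 m and z of rh_1_mid in the frame of rh_tray between 0.026 and 0.057 m and angle between the z axis of each of rh_1_mid, rh_2_mid and the z axis of rh_tray, either way round below 0.12 rad and contact force between each of rh_1, rh_2 and rh_tray above 0.1 N and x of rh_2_mid in the frame of rh_tray between -0.052 and 0.052 m and y of rh_2_mid in the frame of rh_tray between -0.075 and 0.075 m and z of rh_2_mid in the frame of rh_tray between 0.026 and 0.057 m); the robot touches nothing.
It fails at once if a bracket is dropped or thrown (faster than 0.30 m/s out of the fingers) ((linear speed of lh_1 above 0.3 m/s and contact force between lh_1 and the fingers below 0.05 N) or (linear speed of lh_2 above 0.3 m/s and contact force between lh_2 and the fingers below 0.05 N) or (linear speed of rh_1 above 0.3 m/s and contact force between rh_1 and the fingers below 0.05 N) or (linear speed of rh_2 above 0.3 m/s and contact force between rh_2 and the fingers below 0.05 N)).
It fails at once if a pad is pressed down more than 5 mm (about 12 N) (value of joint any of lh_pad, rh_pad above 0.005 m).
It fails at once if a bystander is pushed more than 25 mm aside or knocked over (distance of any of septa_jar, ferrule_tin, headspace_vial_1, ptfe_tape, tube_union_2 from where it was at the start of the episode above 0.025 m or angle between any of septa_jar, ferrule_tin, headspace_vial_1, ptfe_tape's own z axis and vertical above 0.7 rad).
It also fails if it takes over 72 s, if anything falls off the work surface, if the arm or the gripper's body presses on something with over 40 N, if the wrist force passes 120 N, or if a joint passes its speed limit or range.

## Working session

There is one attempt and no reset: what is moved stays moved. The work goes in short steps, Python scripts to look and compute and a tool call to move; the robot and the scene stay as the last step left them, time stands still between calls to the robot, and variables do not carry over. Pictures are saved under pics/ and viewed, about 8 in all and at most 12, crops included, and the job is handed in when it is done.

Besides the shell and the picture viewer there is one more tool, called after ">>>" as name([rows], argument=value, ...), one row to a line, values as JSON. drive_tool: Moves the arm, as the interface text tells. Its arguments: {"type":"object","properties":{"increments":{"type":"array"}},"required":["increments"]}

```bash
mkdir -p pics
cat > h.py <<'E'
import numpy as np, cv2
from rig import bot, capture, job
def w(c,u,v,d=None):
    d=c["depth"][int(v),int(u)] if d is None else d
    p=np.linalg.inv(c["camera_matrix"])@[u,v,1]*d
    return (np.linalg.inv(c["view"])@[*p,1])[:3]
def cloud(c):
    v,u=np.mgrid[:420,:560]; d=c["depth"]
    P=np.stack([u*d,v*d,d],-1)@np.linalg.inv(c["camera_matrix"]).T
    V=np.linalg.inv(c["view"]); return P@V[:3,:3].T+V[:3,3]
def save(c,n): cv2.imwrite("pics/"+n+".png",c["image"][...,::-1])
E
python3 - <<'E'
from h import *
import pickle
print(bot.grip_depth,bot.get_obs())
a=capture("top");b=capture("side");save(a,"top");save(b,"side")
pickle.dump((a,b),open("c.pkl","wb"))
im=np.hstack([a["image"],b["image"]]);print(im.shape)
E
```

```text
0.0187 {'clock': 0.0, 'joints': array([ 6.87721354e+01,  5.26261639e+00,  7.05844812e+01, -3.37375229e-04,
        1.04266887e+02, -3.24855405e+00]), 'joint_velocities': array([-0.07846475, -0.01488342,  0.00179395, -0.09344684,  0.13686204,
       -0.06405231]), 'effort': array([-9.71828085e-04, -4.46450865e+01, -4.06449437e+01,  6.97127986e-02,
        2.91915878e-02, -9.38412450e-05]), 'tcp_pos': array([0.18509248, 0.57040635, 0.22148639]), 'orientation': array([[-9.51167556e-01,  3.08674213e-01, -7.14998343e-04],
       [ 3.08675023e-01,  9.51165750e-01, -1.85648108e-03],
       [ 1.07034098e-04, -1.98652670e-03, -9.99998021e-01]]), 'ft_force': array([ 0.08460584,  0.55287527, -0.2109252 ]), 'moment': array([-0.00670568, -0.04072646,  0.03710519]), 'width': 0.08766682489133878}
(420, 1120, 3)
```

View pics/top.png

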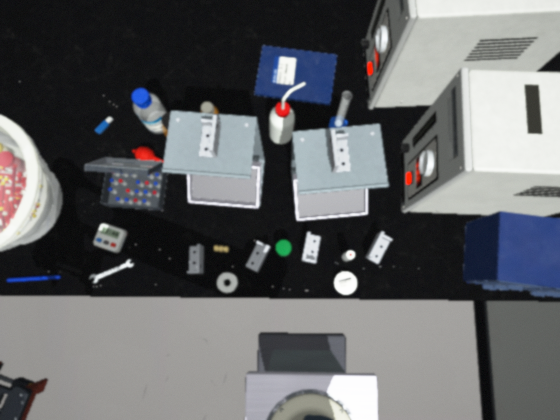

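View pics/side.png

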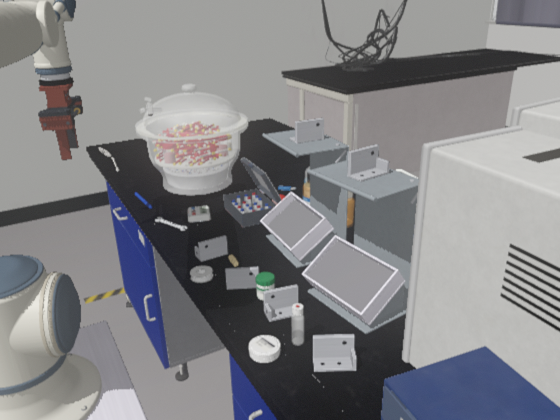

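The top view shows four brackets at about (196,259), (258,255), (312,247) and (379,246). The trays are at (225,190) and (330,203), with samples at (208,135) and (340,150). Next I'll measure these and enlarge them.

```bash
cat > m.py <<'E'
from h import *
import pickle
a,b=pickle.load(open("c.pkl","rb"))
P=cloud(a); print(P[300,230],a["camera_matrix"][0,0],np.linalg.inv(a["view"])[:3,3])
for n,(u,v) in dict(b1=(196,259),b2=(258,255),b3=(312,247),b4=(379,246)).items():
    Q=P[v-24:v+25,u-20:u+21].reshape(-1,3)
    U,V=np.meshgrid(np.arange(u-20,u+21),np.arange(v-24,v+25)); 
    for lo,hi in ((.04,.06),(.018,.03),(.003,.012)):
        m=(Q[:,2]>lo)&(Q[:,2]<hi); q=Q[m]
        if len(q)<4: print(n,lo,len(q)); continue
        r=cv2.minAreaRect((q[:,:2]*1000).astype(np.float32))
        print(n,lo,len(q),q.mean(0).round(4),np.round(r[0]),np.round(r[1]),round(r[2],1),np.median(q[:,2]).round(4))
crop=cv2.resize(a["image"][215:300,180:400],None,fx=3.6,fy=3.6,interpolation=cv2.INTER_CUBIC)
cv2.imwrite("pics/br.png",np.clip(crop[...,::-1].astype(float)*1,0,255))
crop=cv2.resize(a["image"][100:225,155:395],None,fx=3.3,fy=3.3,interpolation=cv2.INTER_CUBIC)
cv2.imwrite("pics/bins.png",crop[...,::-1])
for u,v in [(225,175),(225,178),(225,182),(225,190),(225,198),(330,188),(330,192),(330,200),(330,210),(165,168),(260,174),(293,182),(386,182),(195,202),(258,206)]: print(u,v,P[v,u].round(4))
E
python3 m.py
```

```text
[ 0.30021393  0.31054182 -0.75610849] 397.05447642549603 [0.36105345 0.05768817 1.02325525]
b1 0.04 110 [0.4267 0.2795 0.0478] [428. 280.] [69.  8.] 1.8 0.048
b1 0.018 47 [0.415  0.2859 0.0238] [421. 280.] [32. 76.] 63.9 0.0242
b1 0.003 321 [0.43   0.298  0.0053] [429. 293.] [123. 104.] 1.3 0.0047
b2 0.04 122 [0.4361 0.1135 0.0479] [438. 113.] [34. 90.] 39.7 0.0481
b2 0.018 40 [0.4544 0.1244 0.0251] [437. 135.] [35. 69.] 64.8 0.0251
b2 0.003 339 [0.4388 0.1394 0.0052] [438. 135.] [122. 102.] 4.6 0.0048
b3 0.04 93 [0.4601 0.0141 0.0482] [461.  14.] [ 8. 68.] 79.2 0.048
b3 0.018 35 [0.4321 0.0046 0.0236] [452.  12.] [71. 26.] 19.9 0.0241
b3 0.003 382 [ 0.4611 -0.0052  0.0049] [462.  -5.] [124. 104.] 0.3 0.0045
b4 0.04 104 [ 0.4668 -0.158   0.0479] [ 467. -158.] [ 8. 70.] 62.2 0.048
b4 0.018 50 [ 0.4773 -0.1747  0.0241] [ 471. -162.] [33. 75.] 38.5 0.0237
b4 0.003 339 [ 0.4588 -0.1772  0.0052] [ 465. -177.] [121. 103.] 0.3 0.0049
225 175 [0.5757 0.1825 0.2704]
225 178 [0.6253 0.2155 0.0693]
225 182 [0.6174 0.2166 0.0607]
225 190 [0.5994 0.2176 0.05  ]
225 198 [0.5812 0.2187 0.0388]
330 188 [ 0.5502 -0.0232  0.2718]
330 192 [ 0.5901 -0.0445  0.0734]
330 200 [ 0.5715 -0.045   0.0669]
330 210 [ 0.5498 -0.0465  0.0496]
165 168 [0.5893 0.302  0.2707]
260 174 [0.638  0.129  0.0627]
293 182 [0.612  0.0464 0.0844]
386 182 [ 0.5636 -0.1327  0.2692]
195 202 [0.5677 0.2919 0.051 ]
258 206 [0.5685 0.1371 0.0017][ WARN:0@0.174] global loadsave.cpp:1063 imwrite_ Unsupported depth image for selected encoder is fallbacked to CV_8U.
```

View pics/br.png

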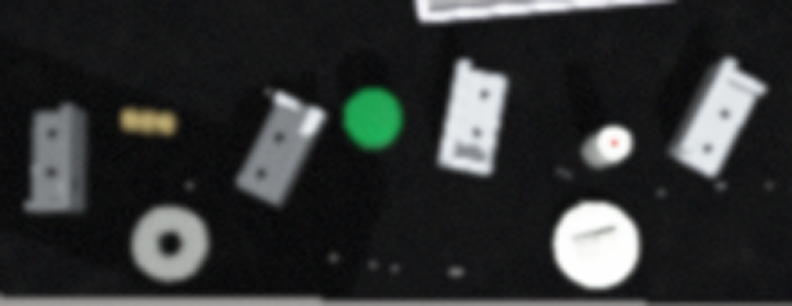

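View pics/bins.png

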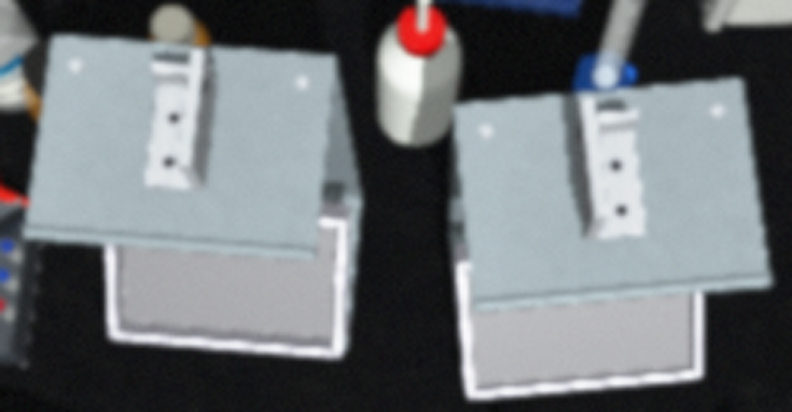

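The left bin's sample has its end plate at the far end and its foot on the left, so that is the LH bin; the right bin is RH. From left to right in the crop, b1 is RH (plate towards the robot, foot on +y), b2 LH, b3 LH and b4 RH. Next come the exact poses.

```bash
cat > m2.py <<'E'
from h import *
import pickle
a,b=pickle.load(open("c.pkl","rb"))
A=cloud(a).reshape(-1,3);B=cloud(b).reshape(-1,3)
A=A[np.isfinite(A).all(1)];
for n,c,s in (("b1",(.428,.280),0),("b2",(.436,.1135),0),("b3",(.460,.014),0),("b4",(.467,-.158),0)):
    for nm,C in(("top",A),("side",B)):
        q=C[(C[:,2]>.043)&(C[:,2]<.052)&(np.hypot(C[:,0]-c[0],C[:,1]-c[1])<.04)][:,:2]
        if n=="b2": q=q[np.hypot(q[:,0]-.447,q[:,1]-.057)>.026]
        if len(q)<5: print(n,nm,len(q));continue
        r=cv2.minAreaRect((q*1000).astype(np.float32)); u,_,vt=np.linalg.svd(q-q.mean(0),full_matrices=False)
        print(n,nm,len(q),q.mean(0).round(4),np.round(r[0]),np.round(r[1]),"axis yaw",np.degrees(np.arctan(vt[0,1]/vt[0,0])).round(1))
    q=A[(A[:,2]>.021)&(A[:,2]<.027)&(np.hypot(A[:,0]-c[0],A[:,1]-c[1])<.05)]; print("  plate",q.mean(0).round(3))
for n,c in(("jar",(283,248)),("vial",(350,255)),("union",(221,249))): print(n,w(a,*c).round(3))
for n,c in (("L",(.635,.215)),("R",(.61,-.05))):
  for nm,C in(("top",A),("side",B)):
    q=C[(C[:,2]>.262)&(C[:,2]<.279)&(abs(C[:,0]-c[0])<.14)&(abs(C[:,1]-c[1])<.125)]
    r=cv2.minAreaRect((q[:,:2]*1000).astype(np.float32));print(n,nm,len(q),np.round(r[0]),np.round(r[1]),round(r[2],2),np.median(q[:,2]).round(4))
    bx=cv2.boxPoints(r); print(bx.round().tolist())
E
python3 m2.py
```

```text
b1 top 107 [0.4268 0.2795] [428. 280.] [69.  8.] axis yaw 1.9
b1 side 112 [0.4255 0.2757] [426. 278.] [69. 15.] axis yaw 1.6
  plate [0.414 0.287 0.024]
b2 top 100 [0.4362 0.1153] [438. 115.] [31. 78.] axis yaw -41.7
b2 side 140 [0.4324 0.1163] [438. 114.] [29. 78.] axis yaw -31.9
  plate [0.453 0.121 0.025]
b3 top 96 [0.4604 0.0163] [464.  31.] [43. 68.] axis yaw -15.1
b3 side 198 [0.4594 0.0159] [463.  29.] [49. 69.] axis yaw -25.8
  plate [0.432 0.004 0.024]
b4 top 99 [ 0.4672 -0.1584] [ 467. -159.] [ 8. 70.] axis yaw -27.8
b4 side 235 [ 0.4647 -0.1623] [ 466. -162.] [12. 69.] axis yaw -28.9
  plate [ 0.477 -0.177  0.024]
jar [0.454 0.07  0.049]
vial [ 0.436 -0.09   0.077]
union [0.453 0.228 0.015]
L top 5058 [641. 217.] [177. 131.] 85.52 0.2697
[[569.0, 134.0], [699.0, 124.0], [713.0, 299.0], [583.0, 310.0]]
L side 1187 [640. 213.] [180. 132.] 85.79 0.2705
[[567.0, 128.0], [699.0, 119.0], [713.0, 298.0], [581.0, 308.0]]
R top 5284 [612. -42.] [131. 176.] 5.6 0.2697
[[538.0, 39.0], [555.0, -136.0], [686.0, -123.0], [669.0, 52.0]]
R side 2336 [610. -44.] [132. 180.] 6.34 0.2705
[[535.0, 38.0], [554.0, -141.0], [686.0, -126.0], [666.0, 53.0]]
```

```bash
cat > m3.py <<'E'
from h import *
import pickle
a,b=pickle.load(open("c.pkl","rb"))
A=cloud(a).reshape(-1,3);B=cloud(b).reshape(-1,3)
q=A[(A[:,2]>.043)&(A[:,2]<.052)&(np.hypot(A[:,0]-.436,A[:,1]-.1135)<.045)][:,:2]
q=q[np.hypot(q[:,0]-.454,q[:,1]-.070)>.0245];u,_,vt=np.linalg.svd(q-q.mean(0),full_matrices=False)
print("b2",len(q),q.mean(0),cv2.minAreaRect((q*1000).astype(np.float32)),np.degrees(np.arctan(vt[0,1]/vt[0,0])))
for n,e,yaw in (("L",(.576,.222),-4.4),("R",(.5465,-.0485),5.7)):
  t=np.radians(yaw);R=np.array([[np.cos(t),np.sin(t)],[-np.sin(t),np.cos(t)]])
  for nm,C in(("top",A),("side",B)):
    q=C.copy(); q[:,:2]=(C[:,:2]-e)@R.T
    q=q[(abs(q[:,0]-.03)<.1)&(abs(q[:,1])<.11)&(q[:,2]>.008)&(q[:,2]<.15)]
    # slope frame about (0,0,.05)
    s,c=np.sin(np.radians(35)),np.cos(np.radians(35))
    X=q[:,0]*c+(q[:,2]-.05)*s; Z=-q[:,0]*s+(q[:,2]-.05)*c; Y=q[:,1]
    print(n,nm,"profile mid (Xbin, median Z, n)")
    m=abs(Y)<.06
    print([(int(x*1000),int(np.median(Z[m&(abs(X-x)<.003)])*1000) if (m&(abs(X-x)<.003)).any() else None) for x in np.arange(-.06,.11,.006)])
    m2=(X>-.01)&(X<.05)
    print("Y:",[(int(y*1000),int(np.median(Z[m2&(abs(Y-y)<.002)])*1000) if (m2&(abs(Y-y)<.002)).any() else None) for y in np.r_[np.arange(-.104,-.07,.004),0,np.arange(.07,.106,.004)]])
    pm=m&(X>.0)&(X<.04)
    if pm.sum()>20:
      co=np.linalg.lstsq(np.c_[X[pm],Y[pm],np.ones(pm.sum())],Z[pm],rcond=None)[0];print("plane",co.round(4),pm.sum())
E
python3 m3.py
```

```text
b2 88 [0.42934057 0.12345142] ((429.8371887207031, 123.18528747558594), (6.858483791351318, 68.6341323852539), 64.54391479492188) -25.393075630676613
L top profile mid (Xbin, median Z, n)
[(-60, None), (-54, None), (-48, None), (-42, None), (-36, None), (-30, None), (-24, None), (-18, None), (-12, 6), (-6, -8), (0, -12), (5, -13), (11, -12), (17, -12), (23, -12), (29, -12), (35, -12), (41, -13), (47, -12), (53, -12), (59, None), (65, None), (71, None), (77, None), (83, None), (89, None), (95, None), (101, None), (107, None)]
Y: [(-104, None), (-99, None), (-95, None), (-91, None), (-87, -1), (-83, 7), (-79, -12), (-75, -12), (-71, -11), (0, -11), (70, -12), (74, -11), (78, -12), (82, -8), (86, 7), (90, 4), (94, None), (98, None), (102, None)]
plane [ 0.0054 -0.0018 -0.0129] 696
L side profile mid (Xbin, median Z, n)
[(-60, None), (-54, None), (-48, None), (-42, None), (-36, None), (-30, None), (-24, None), (-18, -37), (-12, 8), (-6, -10), (0, -11), (5, -11), (11, -11), (17, -11), (23, -11), (29, -10), (35, -11), (41, -11), (47, -11), (53, -11), (59, -11), (65, -11), (71, -11), (77, -
[... 798 characters left out ...]
0, 0), (74, 0), (78, -1), (82, -1), (86, 7), (90, -11), (94, None), (98, None), (102, None)]
plane [ 0.0006 -0.0009 -0.0011] 716
R side profile mid (Xbin, median Z, n)
[(-60, 13), (-54, 18), (-48, 23), (-42, 27), (-36, 29), (-30, None), (-24, None), (-18, None), (-12, 0), (-6, 0), (0, 0), (5, 0), (11, 0), (17, 0), (23, 0), (29, 0), (35, 0), (41, 0), (47, 0), (53, 0), (59, 0), (65, 0), (71, 0), (77, 0), (83, 0), (89, 1), (95, 9), (101, None), (107, -60)]
Y: [(-104, None), (-99, None), (-95, None), (-91, -6), (-87, -8), (-83, 7), (-79, 1), (-75, 0), (-71, -59), (0, 0), (70, 0), (74, 0), (78, 0), (82, 4), (86, 7), (90, 6), (94, None), (98, None), (102, None)]
plane [ 0.0003 -0.0008  0.0002] 985
```

```bash
cat > p.py <<'E'
# usage: p.py target... ; target = b1:z (TCP height)  or  L+:h (tray L, flange Y=+28mm, TCP h mm above seen pad along tray normal)
import sys
from h import *
from scipy.spatial.transform import Rotation as Ro
BR=dict(b1=(.4268,.2795,1.9),b2=(.4298,.1232,-25.4),b3=(.461,.014,-10.8),b4=(.467,-.1585,-27.8))
BIN=dict(L=((.576,.222),-4.4,-.012),R=((.5465,-.0485),5.7,-.0005))
def tgt(s):
    n,v=s.split(":");v=float(v)/1000
    if n in BR:
        x,y,a=BR[n];R=Ro.from_euler("z",a,degrees=True).as_matrix()@np.array([[0,1,0],[1,0,0],[0,0,-1]]).T
        R[:,0]=-np.cross(R[:,2],R[:,1])if 0 else np.cross(R[:,1],R[:,2]); R[:,1]=Ro.from_euler("z",a,degrees=True).as_matrix()[:,1];R[:,0]=np.cross(R[:,1],R[:,2])
        return np.array([x,y,v]),R
    e,a,pad=BIN[n[0]];Z=Ro.from_euler("z",a,degrees=True).as_matrix()
    s,c=np.sin(np.radians(35)),np.cos(np.radians(35));X=.031;H=pad+v;Y=.028 if n[1]=="+" else -.028
    p=Z@[X*c-H*s,Y,X*s+H*c]+[*e,.05]
    return p,Z@np.array([[-c,0,s],[0,1,0],[-s,0,-c]])
o=bot.get_obs();p,R=o["tcp_pos"],o["orientation"]
print("t",round(o["clock"],2),p.round(4),"F",o["ft_force"].round(1),"w",round(o["width"],4))
for t in sys.argv[1:]:
    q,S=tgt(t);print(t,q.round(4),"shift cm",((q-p)*100).round(2),"turn",Ro.from_matrix(S@R.T).as_rotvec(degrees=True).round(1));p,R=q,S
E
python3 p.py b1:100 b1:16 b1:150 R+:110 R+:30 R+:130 b4:120 b4:16 b4:150 R-:110
```

```text
t 0.1 [0.1851 0.5705 0.2216] F [ 0.4 -0.5  0.3] w 0.0879
b1:100 [0.4268 0.2795 0.1   ] shift cm [ 24.17 -29.1  -12.16] turn [ 0.1 -0.  19.9]
b1:16 [0.4268 0.2795 0.016 ] shift cm [ 0.   0.  -8.4] turn [0. 0. 0.]
b1:150 [0.4268 0.2795 0.15  ] shift cm [ 0.   0.  13.4] turn [0. 0. 0.]
R+:110 [ 0.5065 -0.0244  0.1575] shift cm [  7.97 -30.39   0.75] turn [  2.3 -34.9   3.7]
R+:30 [ 0.5522 -0.0198  0.0919] shift cm [ 4.57  0.46 -6.55] turn [0. 0. 0.]
R+:130 [ 0.4951 -0.0255  0.1739] shift cm [-5.71 -0.57  8.19] turn [0. 0. 0.]
b4:120 [ 0.467  -0.1585  0.12  ] shift cm [ -2.81 -13.3   -5.39] turn [  6.8  34.8 -32.4]
b4:16 [ 0.467  -0.1585  0.016 ] shift cm [  0.    0.  -10.4] turn [0. 0. 0.]
b4:150 [ 0.467  -0.1585  0.15  ] shift cm [ 0.   0.  13.4] turn [0. 0. 0.]
R-:110 [ 0.5121 -0.0801  0.1575] shift cm [4.51 7.84 0.75] turn [ -6.8 -34.8  32.4]
```

>>> drive_tool([
  [3.5,[12.1,-14.6,-5],[0,0,10]],
  [3.5,[12.1,-14.6,-5],[0,0,10]],
  [3.5,[12.1,-14.6,-5],[0,0,10]],
  [3.5,[12.1,-14.6,-5],[0,0,10]],
  [3.5,[12.1,-14.6,-5],[0,0,10]],
])

```text
clock: 0.52
tcp_pos: [0.3073, 0.4218, 0.1701]
orientation: [[-0.99, 0.14, -0.001], [0.14, 0.99, -0.004], [0.0, -0.004, -1.0]]
ft_force: [0.1, 0.0, 0.7]
width: 0.0584
```

>>> drive_tool([
  [3.5,[12.1,-14.5,-5],[0,0,10]],
  [3.5,[12.1,-14.5,-5],[0,0,10]],
  [3.5,[12.1,-14.5,-5],[0,0,10]],
  [3.5,[12.1,-14.5,-5],[0,0,10]],
  [3.5,[12.1,-14.5,-5],[0,0,10]],
])

```text
clock: 0.93
tcp_pos: [0.4291, 0.2745, 0.1189]
orientation: [[-0.999, -0.034, -0.001], [-0.034, 0.999, -0.005], [0.001, -0.005, -1.0]]
ft_force: [0.1, 0.3, -0.5]
width: 0.0355
```

```bash
python3 p.py b1:60 b1:16
python3 - <<'E'
from h import *
c=capture("wrist");save(c,"w1")
P=cloud(c).reshape(-1,3);q=P[(P[:,2]>.043)&(P[:,2]<.053)&(np.hypot(P[:,0]-.427,P[:,1]-.28)<.045)][:,:2]
if len(q)>9: print(len(q),cv2.minAreaRect((q*1000).astype(np.float32)))
E
```

```text
t 0.93 [0.4291 0.2745 0.1189] F [ 0.1  0.3 -0.5] w 0.0355
b1:60 [0.4268 0.2795 0.06  ] shift cm [-0.23  0.5  -5.89] turn [ 0.3 -0.1 -0. ]
b1:16 [0.4268 0.2795 0.016 ] shift cm [ 0.   0.  -4.4] turn [0. 0. 0.]
1089 ((425.75262451171875, 280.0751037597656), (69.85819244384766, 7.774428844451904), 2.057429313659668)
```

View pics/w1.png

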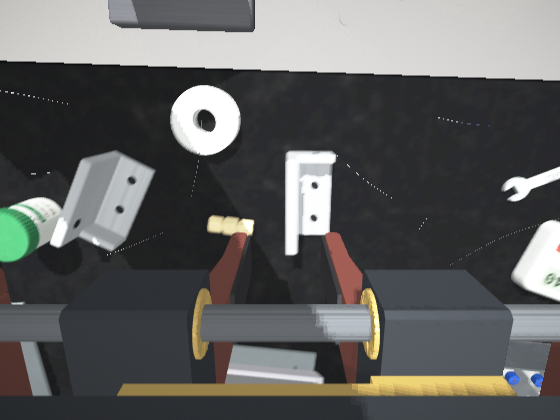

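The wrist view confirms b1: flange at (290,200), end plate on the robot side at (310,155), foot on +y, so it is right-hand. The position agrees with the top view to 1 mm. Now I'll descend and grip.

>>> drive_tool([
  [3.5,[-0.3,0.5,-3],[0,0,0]],
  [3.5,[-0.3,0.5,-6.0],[0,0,0]],
  [3.5,[-0.3,0.5,-9],[0,0,0]],
  [3.5,[-0.3,0.5,-10.3],[0,0,0]],
  [3.5,[-0.3,0.5,-10.3],[0,0,0]],
])

```text
clock: 1.4
tcp_pos: [0.4261, 0.2737, 0.0095]
orientation: [[-1.0, -0.03, -0.008], [-0.03, 0.999, -0.013], [0.008, -0.013, -1.0]]
ft_force: [-0.7, -0.6, -0.2]
width: 0.0354
```

>>> drive_tool([
  [0,[0,0,0],[0,0,0]],
  [0,[0,0,0],[0,0,0]],
  [0,[0,0,0],[0,0,0]],
  [0,[0,0,0],[0,0,0]],
  [0,[0,0,0],[0,0,0]],
])

```text
clock: 1.82
tcp_pos: [0.4271, 0.275, 0.0117]
orientation: [[-1.0, -0.03, -0.005], [-0.03, 0.999, -0.01], [0.005, -0.01, -1.0]]
ft_force: [-0.1, 1.3, -0.5]
width: 0.008
```

```bash
python3 p.py b1:150 R+:110 R+:30
```

```text
t 1.82 [0.4271 0.275  0.0117] F [-0.1  1.3 -0.5] w 0.008
b1:150 [0.4268 0.2795 0.15  ] shift cm [-0.03  0.45 13.83] turn [ 0.6 -0.3  0.2]
R+:110 [ 0.5065 -0.0244  0.1575] shift cm [  7.97 -30.39   0.75] turn [  2.3 -34.9   3.7]
R+:30 [ 0.5522 -0.0198  0.0919] shift cm [ 4.57  0.46 -6.55] turn [0. 0. 0.]
```

>>> drive_tool([
  [0,[0,0,3],[0,0,0]],
  [0,[0,0,7],[0,0,0]],
  [0,[0,0,11],[0,0,0]],
  [0,[0,0,14],[0,0,0]],
  [0,[0,0,14],[0,0,0]],
])

```text
clock: 2.23
tcp_pos: [0.4298, 0.2764, 0.1607]
orientation: [[-1.0, -0.03, 0.007], [-0.03, 1.0, -0.004], [-0.007, -0.004, -1.0]]
ft_force: [-0.3, -0.6, -1.3]
width: 0.0077
```

>>> drive_tool([
  [0,[0.7,-3,0.3],[0,-3,0.4]],
  [0,[1.4,-6,0.3],[0.5,-7,0.8]],
  [0,[2.2,-9,0.3],[1,-10,1]],
  [0,[3,-12,0.3],[1,-14,1.5]],
  [0,[4,-15,0.3],[1.2,-17.5,2]],
])

```text
clock: 2.65
tcp_pos: [0.4696, 0.1252, 0.1634]
orientation: [[-0.949, -0.066, 0.31], [-0.062, 0.998, 0.022], [-0.311, 0.001, -0.951]]
ft_force: [0.7, -0.0, -1.3]
width: 0.0079
```

```bash
python3 p.py R+:110 R+:30
```

```text
t 2.65 [0.4696 0.1252 0.1634] F [ 0.7 -0.  -1.3] w 0.0079
R+:110 [ 0.5065 -0.0244  0.1575] shift cm [  3.69 -14.95  -0.6 ] turn [  1.3 -16.9   1.9]
R+:30 [ 0.5522 -0.0198  0.0919] shift cm [ 4.57  0.46 -6.55] turn [0. 0. 0.]
```

>>> drive_tool([
  [0,[0.7,-3,-0.2],[0.3,-3.4,0.4]],
  [0,[1.4,-6,-0.3],[0.5,-7,0.8]],
  [0,[2.2,-9,-0.4],[0.8,-10,1.1]],
  [0,[3,-12,-0.5],[1,-13.5,1.5]],
  [0,[3.7,-15,-0.6],[1.3,-17,1.9]],
])

```text
clock: 3.07
tcp_pos: [0.5065, -0.0261, 0.1574]
orientation: [[-0.812, -0.1, 0.576], [-0.083, 0.995, 0.056], [-0.578, -0.002, -0.816]]
ft_force: [1.0, 0.5, -2.2]
width: 0.008
```

>>> drive_tool([
  [0,[0,0,0],[0,0,0]],
  [0,[0,0,0],[0,0,0]],
  [0,[0,0,0],[0,0,0]],
])

```text
clock: 3.32
tcp_pos: [0.5062, -0.0261, 0.157]
orientation: [[-0.812, -0.099, 0.575], [-0.081, 0.995, 0.056], [-0.577, -0.002, -0.816]]
ft_force: [-1.2, 0.4, -2.0]
width: 0.0081
```

```bash
python3 p.py R+:110 R+:18
python3 - <<'E'
from h import *
c=capture("side");save(c,"s1")
cv2.imwrite("pics/s1c.png",cv2.resize(c["image"][120:340,200:480],None,fx=2.6,fy=2.6)[...,::-1])
E
```

```text
t 3.32 [ 0.5062 -0.0261  0.157 ] F [-1.2  0.4 -2. ] w 0.0081
R+:110 [ 0.5065 -0.0244  0.1575] shift cm [0.03 0.18 0.05] turn [0.1 0.3 0. ]
R+:18 [ 0.559  -0.0191  0.0821] shift cm [ 5.25  0.52 -7.54] turn [0. 0. 0.]
```

View pics/s1c.png

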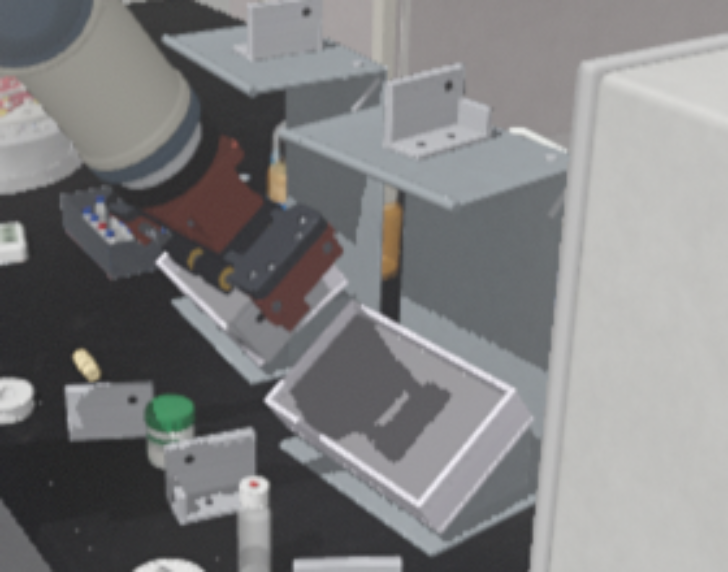

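The bracket is held foot-down and square to the tray, in front of it at crop (280,340), with the path clear. I'll descend to about 8 mm short of the pad, then feel.

>>> drive_tool([
  [0,[1.5,0.2,-2.1],[0,0,0]],
  [0,[3,0.4,-4.1],[0,0,0]],
  [0,[4.2,0.5,-6],[0,0,0]],
  [0,[4.9,0.55,-7],[0,0,0]],
  [0,[5.0,0.6,-7.2],[0,0,0]],
])

```text
clock: 3.78
tcp_pos: [0.556, -0.0163, 0.082]
orientation: [[-0.815, -0.105, 0.57], [-0.086, 0.994, 0.06], [-0.573, -0.0, -0.819]]
ft_force: [-0.7, 0.3, -2.8]
width: 0.0079
```

>>> drive_tool([
  [0,[0,0,0],[0,0,0]],
  [0,[0,0,0],[0,0,0]],
  [0,[0,0,0],[0,0,0]],
])

```text
clock: 4.03
tcp_pos: [0.5563, -0.0154, 0.0833]
orientation: [[-0.814, -0.107, 0.571], [-0.088, 0.994, 0.061], [-0.574, -0.001, -0.819]]
ft_force: [0.1, -0.1, -0.9]
width: 0.0077
```

```bash
python3 p.py R+:22 R+:12
```

```text
t 4.03 [ 0.5563 -0.0154  0.0833] F [ 0.1 -0.1 -0.9] w 0.0077
R+:22 [ 0.5567 -0.0193  0.0854] shift cm [ 0.04 -0.39  0.21] turn [ 0.   0.1 -0.4]
R+:12 [ 0.5624 -0.0188  0.0772] shift cm [ 0.57  0.06 -0.82] turn [0. 0. 0.]
```

>>> drive_tool([
  [0,[0.1,-0.1,-0.12],[0,0,0]],
  [0,[0.17,-0.2,-0.25],[0,0,0]],
  [0,[0.17,-0.2,-0.25],[0,0,0]],
  [0,[0.17,-0.2,-0.25],[0,0,0]],
])

```text
clock: 4.37
tcp_pos: [0.5581, -0.0177, 0.0812]
orientation: [[-0.814, -0.106, 0.572], [-0.087, 0.994, 0.061], [-0.575, -0.001, -0.818]]
ft_force: [0.1, 0.3, -1.6]
width: 0.0079
```

>>> drive_tool([
  [0,[0.06,-0.02,-0.08],[0,0,0]],
  [0,[0.12,-0.02,-0.16],[0,0,0]],
  [0,[0.12,-0.02,-0.16],[0,0,0]],
  [0,[0.12,-0.02,-0.16],[0,0,0]],
])

```text
clock: 4.7
tcp_pos: [0.5592, -0.0179, 0.0794]
orientation: [[-0.814, -0.106, 0.571], [-0.087, 0.994, 0.061], [-0.575, -0.001, -0.818]]
ft_force: [0.5, 0.2, -1.0]
width: 0.008
```

```bash
python3 p.py R+:12
```

```text
t 4.7 [ 0.5592 -0.0179  0.0794] F [ 0.5  0.2 -1. ] w 0.008
R+:12 [ 0.5624 -0.0188  0.0772] shift cm [ 0.33 -0.08 -0.22] turn [ 0.   0.1 -0.4]
```

>>> drive_tool([
  [0,[0.06,0,-0.08],[0,0,0]],
  [0,[0.1,0,-0.15],[0,0,0]],
  [0,[0.1,0,-0.15],[0,0,0]],
  [0,[0.1,0,-0.15],[0,0,0]],
])

```text
clock: 5.03
tcp_pos: [0.5601, -0.0179, 0.0778]
orientation: [[-0.814, -0.106, 0.571], [-0.087, 0.994, 0.061], [-0.574, -0.0, -0.819]]
ft_force: [0.1, 1.2, -1.3]
width: 0.0081
```

>>> drive_tool([
  [0,[0.03,0,-0.04],[0,0,0]],
  [0,[0.06,0,-0.08],[0,0,0]],
  [0,[0.06,0,-0.08],[0,0,0]],
  [0,[0.06,0,-0.08],[0,0,0]],
])

```text
clock: 5.37
tcp_pos: [0.5607, -0.0179, 0.0769]
orientation: [[-0.814, -0.106, 0.571], [-0.087, 0.994, 0.061], [-0.574, -0.0, -0.819]]
ft_force: [-0.1, -0.1, -1.2]
width: 0.0077
```

```bash
python3 p.py R+:12
```

```text
t 5.37 [ 0.5607 -0.0179  0.0769] F [-0.1 -0.1 -1.2] w 0.0077
R+:12 [ 0.5624 -0.0188  0.0772] shift cm [ 0.17 -0.09  0.03] turn [ 0.   0.1 -0.4]
```

>>> drive_tool([
  [0,[0.03,0,-0.04],[0,0,0]],
  [0,[0.06,0,-0.08],[0,0,0]],
  [0,[0.06,0,-0.08],[0,0,0]],
  [0,[0.06,0,-0.08],[0,0,0]],
])

```text
clock: 5.7
tcp_pos: [0.5614, -0.0179, 0.0762]
orientation: [[-0.814, -0.106, 0.571], [-0.087, 0.994, 0.061], [-0.574, -0.0, -0.819]]
ft_force: [0.5, 0.2, -0.9]
width: 0.0079
```

>>> drive_tool([
  [0,[0.03,0,-0.04],[0,0,0]],
  [0,[0.06,0,-0.08],[0,0,0]],
  [0,[0.06,0,-0.08],[0,0,0]],
  [0,[0.06,0,-0.08],[0,0,0]],
])

```text
clock: 6.03
tcp_pos: [0.5619, -0.0179, 0.0754]
orientation: [[-0.814, -0.106, 0.571], [-0.087, 0.994, 0.061], [-0.574, -0.0, -0.819]]
ft_force: [-1.7, -0.4, -0.4]
width: 0.0077
```

```bash
python3 p.py R+:12
```

```text
t 6.03 [ 0.5619 -0.0179  0.0754] F [-1.7 -0.4 -0.4] w 0.0077
R+:12 [ 0.5624 -0.0188  0.0772] shift cm [ 0.05 -0.09  0.18] turn [ 0.   0.1 -0.4]
```

>>> drive_tool([
  [0,[0.03,0,-0.04],[0,0,0]],
  [0,[0.06,0,-0.08],[0,0,0]],
  [0,[0.06,0,-0.08],[0,0,0]],
  [0,[0.06,0,-0.08],[0,0,0]],
])

```text
clock: 6.37
tcp_pos: [0.5625, -0.0178, 0.0747]
orientation: [[-0.814, -0.106, 0.571], [-0.087, 0.994, 0.061], [-0.574, -0.0, -0.819]]
ft_force: [-3.4, -0.4, 2.1]
width: 0.0079
```

Contact: 4.6 N above the free reading, about 1.8 mm of pad travel. I'll ease off 1 mm, open the fingers and retreat along the tray normal.

>>> drive_tool([
  [0,[-0.06,0,0.08],[0,0,0]],
  [0,[-0.06,0,0.08],[0,0,0]],
  [1.5,[-0.06,0,0.08],[0,0,0]],
  [2.4,[-0.06,0,0.08],[0,0,0]],
  [2.4,[-0.06,0,0.08],[0,0,0]],
])

```text
clock: 6.78
tcp_pos: [0.5622, -0.0179, 0.0758]
orientation: [[-0.814, -0.106, 0.572], [-0.087, 0.994, 0.061], [-0.575, -0.0, -0.818]]
ft_force: [1.3, -0.2, -0.2]
width: 0.0226
```

>>> drive_tool([
  [2.4,[0,0,0],[0,0,0]],
  [2.4,[-0.6,-0.06,0.8],[0,0,0]],
  [2.4,[-2.3,-0.2,3.3],[0,0,0]],
  [2.4,[-4.6,-0.5,6.6],[0,0,0]],
  [2.4,[-6.5,-0.6,9.3],[0,0,0]],
])

```text
clock: 7.2
tcp_pos: [0.4961, -0.0238, 0.1701]
orientation: [[-0.814, -0.107, 0.572], [-0.088, 0.994, 0.061], [-0.575, -0.001, -0.818]]
ft_force: [0.6, 0.4, -0.0]
width: 0.0236
```

```bash
python3 p.py b4:120 b4:16
python3 - <<'E'
from h import *
c=capture("side")
cv2.imwrite("pics/s2c.png",cv2.resize(c["image"][150:370,200:480],None,fx=2,fy=2)[...,::-1])
E
```

```text
t 7.2 [ 0.4961 -0.0238  0.1701] F [ 0.6  0.4 -0. ] w 0.0236
b4:120 [ 0.467  -0.1585  0.12  ] shift cm [ -2.91 -13.47  -5.01] turn [  6.7  34.9 -32.9]
b4:16 [ 0.467  -0.1585  0.016 ] shift cm [  0.    0.  -10.4] turn [0. 0. 0.]
```

View pics/s2c.png

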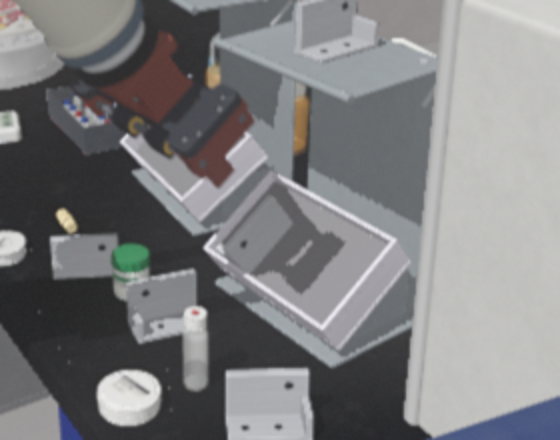

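b1 rests flat on its foot at the lip (crop (250,235)). Next is b4.

>>> drive_tool([
  [3.5,[-0.6,-2.7,-0.2],[0.9,5,-4.7]],
  [3.5,[-1.2,-5.4,-0.5],[1.9,10,-9.4]],
  [3.5,[-1.8,-8,-1],[2.9,15,-14]],
  [3.5,[-2.3,-10,-1.5],[3.8,20,-18.8]],
  [3.5,[-2.7,-12,-2],[4.8,24.9,-23.5]],
])

```text
clock: 7.67
tcp_pos: [0.4695, -0.1457, 0.1595]
orientation: [[-0.931, 0.316, 0.183], [0.317, 0.948, -0.027], [-0.182, 0.033, -0.983]]
ft_force: [-0.3, 0.3, 0.4]
width: 0.0352
```

```bash
python3 p.py b4:110 b4:16
```

```text
t 7.67 [ 0.4695 -0.1457  0.1595] F [-0.3  0.3  0.4] w 0.0352
b4:110 [ 0.467  -0.1585  0.11  ] shift cm [-0.25 -1.28 -4.95] turn [ 2.4 10.4 -9.2]
b4:16 [ 0.467  -0.1585  0.016 ] shift cm [ 0.   0.  -9.4] turn [0. 0. 0.]
```

>>> drive_tool([
  [3.5,[-0.1,-0.7,-2],[1.2,5,-4.5]],
  [3.5,[-0.25,-1.3,-4],[2.4,10.4,-9.2]],
  [3.5,[-0.25,-1.3,-5],[2.4,10.4,-9.2]],
  [3.5,[-0.25,-1.3,-5],[2.4,10.4,-9.2]],
  [3.5,[-0.25,-1.3,-5],[2.4,10.4,-9.2]],
])

```text
clock: 8.08
tcp_pos: [0.4669, -0.1582, 0.1093]
orientation: [[-0.885, 0.465, 0.001], [0.465, 0.885, 0.0], [-0.0, 0.001, -1.0]]
ft_force: [-0.4, -1.1, 0.8]
width: 0.035
```

```bash
python3 p.py b4:60 b4:16
python3 - <<'E'
from h import *
c=capture("wrist")
P=cloud(c).reshape(-1,3);q=P[(P[:,2]>.043)&(P[:,2]<.053)&(np.hypot(P[:,0]-.467,P[:,1]+.1585)<.042)][:,:2]
print(len(q),cv2.minAreaRect((q*1000).astype(np.float32)))
E
```

```text
t 8.08 [ 0.4669 -0.1582  0.1093] F [-0.4 -1.1  0.8] w 0.035
b4:60 [ 0.467  -0.1585  0.06  ] shift cm [ 0.01 -0.03 -4.93] turn [-0.   0.  -0.1]
b4:16 [ 0.467  -0.1585  0.016 ] shift cm [ 0.   0.  -4.4] turn [0. 0. 0.]
1179 ((465.20550537109375, -158.80770874023438), (7.959228038787842, 69.59944915771484), 61.8769645690918)
```

>>> drive_tool([
  [3.5,[-0.1,0,-3.5],[0,0,0]],
  [3.5,[-0.1,0,-7.0],[0,0,0]],
  [3.5,[-0.1,0,-9],[0,0,0]],
  [3.5,[-0.1,0,-9.3],[0,0,0]],
  [3.5,[-0.1,0,-9.3],[0,0,0]],
])

```text
clock: 8.55
tcp_pos: [0.4659, -0.158, 0.0191]
orientation: [[-0.886, 0.464, 0.006], [0.464, 0.886, -0.001], [-0.006, 0.001, -1.0]]
ft_force: [-0.1, -0.2, 0.1]
width: 0.035
```

>>> drive_tool([
  [0,[0,0,0],[0,0,0]],
  [0,[0,0,0],[0,0,0]],
  [0,[0,0,0],[0,0,0]],
  [0,[0,0,0],[0,0,0]],
  [0,[0,0,0],[0,0,0]],
])

```text
clock: 8.97
tcp_pos: [0.4667, -0.1584, 0.0205]
orientation: [[-0.886, 0.464, 0.008], [0.464, 0.886, -0.003], [-0.008, 0.001, -1.0]]
ft_force: [-1.6, 0.7, 4.4]
width: 0.0081
```

```bash
python3 p.py b4:150 R-:110 R-:18
```

```text
t 8.97 [ 0.4667 -0.1584  0.0205] F [-1.6  0.7  4.4] w 0.0081
b4:150 [ 0.467  -0.1585  0.15  ] shift cm [ 3.000e-02 -1.000e-02  1.295e+01] turn [ 0.1  0.4 -0.2]
R-:110 [ 0.5121 -0.0801  0.1575] shift cm [4.51 7.84 0.75] turn [ -6.8 -34.8  32.4]
R-:18 [ 0.5646 -0.0748  0.0821] shift cm [ 5.25  0.52 -7.54] turn [0. 0. 0.]
```

>>> drive_tool([
  [0,[0,0,3],[0,0,0]],
  [0,[0,0,7],[0,0,0]],
  [0,[0,0,11],[0,0,0]],
  [0,[0,0,13.5],[0,0,0]],
  [0,[0,0,13.5],[0,0,0]],
])

```text
clock: 9.38
tcp_pos: [0.4692, -0.1594, 0.1628]
orientation: [[-0.886, 0.464, 0.018], [0.464, 0.886, -0.007], [-0.019, 0.002, -1.0]]
ft_force: [0.7, -0.1, -0.5]
width: 0.0078
```

>>> drive_tool([
  [0,[0.4,0.8,0.3],[-0.9,-5,4.6]],
  [0,[0.8,1.6,0.3],[-2,-10,9.3]],
  [0,[1.2,2.4,0.3],[-3,-15,14]],
  [0,[1.7,3.2,0.3],[-4,-20,18.6]],
  [0,[2.2,4,0.3],[-4.8,-24.9,23.2]],
])

```text
clock: 9.8
tcp_pos: [0.4912, -0.1186, 0.165]
orientation: [[-0.893, 0.057, 0.445], [0.068, 0.998, 0.008], [-0.444, 0.038, -0.895]]
ft_force: [0.1, 0.4, -0.7]
width: 0.0079
```

```bash
python3 p.py R-:110 R-:28
```

```text
t 9.8 [ 0.4912 -0.1186  0.165 ] F [ 0.1  0.4 -0.7] w 0.0079
R-:110 [ 0.5121 -0.0801  0.1575] shift cm [ 2.08  3.85 -0.75] turn [-2.  -8.7  8.8]
R-:28 [ 0.5589 -0.0754  0.0903] shift cm [ 4.68  0.47 -6.72] turn [0. 0. 0.]
```

>>> drive_tool([
  [0,[0.7,1.3,-0.2],[-1,-4.4,4.4]],
  [0,[1.4,2.6,-0.5],[-2,-8.7,8.8]],
  [0,[2.1,3.8,-0.7],[-2,-8.7,8.8]],
  [0,[2.1,3.8,-0.7],[-2,-8.7,8.8]],
  [0,[2.1,3.8,-0.7],[-2,-8.7,8.8]],
])

```text
clock: 10.22
tcp_pos: [0.5117, -0.0802, 0.1567]
orientation: [[-0.816, -0.1, 0.569], [-0.082, 0.995, 0.057], [-0.572, 0.0, -0.82]]
ft_force: [0.3, -0.9, -1.0]
width: 0.0079
```

>>> drive_tool([
  [0,[1.5,0.15,-2.1],[0,0,0]],
  [0,[3,0.3,-4.3],[0,0,0]],
  [0,[4.2,0.4,-6],[0,0,0]],
  [0,[4.6,0.5,-6.6],[0,0,0]],
  [0,[4.6,0.5,-6.6],[0,0,0]],
])

```text
clock: 10.63
tcp_pos: [0.5571, -0.0749, 0.088]
orientation: [[-0.819, -0.1, 0.565], [-0.081, 0.995, 0.059], [-0.568, 0.002, -0.823]]
ft_force: [-0.4, 0.8, -1.2]
width: 0.0077
```

>>> drive_tool([
  [0,[0,0,0],[0,0,0]],
  [0,[0,0,0],[0,0,0]],
])

```text
clock: 10.8
tcp_pos: [0.5572, -0.0753, 0.0892]
orientation: [[-0.818, -0.1, 0.566], [-0.081, 0.995, 0.058], [-0.569, 0.002, -0.822]]
ft_force: [-0.1, 0.5, -1.6]
width: 0.0078
```

```bash
python3 p.py R-:19.5
```

```text
t 10.8 [ 0.5572 -0.0753  0.0892] F [-0.1  0.5 -1.6] w 0.0078
R-:19.5 [ 0.5637 -0.0749  0.0833] shift cm [ 0.65  0.04 -0.58] turn [-0.1 -0.3 -0. ]
```

>>> drive_tool([
  [0,[0.12,0,-0.1],[0,0,0]],
  [0,[0.26,0,-0.22],[0,0,0]],
  [0,[0.4,0,-0.38],[0,0,0]],
  [0,[0.4,0,-0.38],[0,0,0]],
  [0,[0.4,0,-0.38],[0,0,0]],
])

```text
clock: 11.22
tcp_pos: [0.5612, -0.0753, 0.0855]
orientation: [[-0.818, -0.1, 0.566], [-0.081, 0.995, 0.058], [-0.569, 0.002, -0.822]]
ft_force: [0.1, 0.0, -0.6]
width: 0.008
```

>>> drive_tool([
  [0,[0.06,0,-0.08],[0,0,0]],
  [0,[0.09,0,-0.12],[0,0,0]],
  [0,[0.09,0,-0.12],[0,0,0]],
  [0,[0.09,0,-0.12],[0,0,0]],
])

```text
clock: 11.55
tcp_pos: [0.5621, -0.0753, 0.0842]
orientation: [[-0.818, -0.1, 0.566], [-0.081, 0.995, 0.058], [-0.569, 0.002, -0.823]]
ft_force: [0.3, 0.2, -1.5]
width: 0.0078
```

```bash
python3 p.py R-:19.5
```

```text
t 11.55 [ 0.5621 -0.0753  0.0842] F [ 0.3  0.2 -1.5] w 0.0078
R-:19.5 [ 0.5637 -0.0749  0.0833] shift cm [ 0.16  0.03 -0.08] turn [-0.1 -0.3 -0.1]
```

>>> drive_tool([
  [0,[0.05,0,-0.06],[0,0,0]],
  [0,[0.09,0,-0.11],[0,0,0]],
  [0,[0.09,0,-0.11],[0,0,0]],
  [0,[0.09,0,-0.11],[0,0,0]],
])

```text
clock: 11.88
tcp_pos: [0.563, -0.0753, 0.0832]
orientation: [[-0.818, -0.1, 0.566], [-0.082, 0.995, 0.058], [-0.569, 0.002, -0.822]]
ft_force: [-1.6, 0.4, -0.6]
width: 0.0076
```

>>> drive_tool([
  [0,[0.03,0,-0.04],[0,0,0]],
  [0,[0.06,0,-0.08],[0,0,0]],
  [0,[0.06,0,-0.08],[0,0,0]],
  [0,[0.06,0,-0.08],[0,0,0]],
])

```text
clock: 12.22
tcp_pos: [0.5636, -0.0752, 0.0824]
orientation: [[-0.818, -0.1, 0.566], [-0.082, 0.995, 0.059], [-0.569, 0.002, -0.823]]
ft_force: [-4.0, 0.3, 1.5]
width: 0.0082
```

Contact again, as on the first one. Releasing and moving on to b2.

>>> drive_tool([
  [0,[-0.06,0,0.08],[0,0,0]],
  [0,[-0.06,0,0.08],[0,0,0]],
  [1.5,[-0.06,0,0.08],[0,0,0]],
  [2.4,[-0.06,0,0.08],[0,0,0]],
  [2.4,[-0.06,0,0.08],[0,0,0]],
])

```text
clock: 12.63
tcp_pos: [0.5632, -0.0753, 0.0835]
orientation: [[-0.818, -0.1, 0.566], [-0.082, 0.995, 0.058], [-0.569, 0.002, -0.822]]
ft_force: [-0.2, -0.0, 1.1]
width: 0.0225
```

>>> drive_tool([
  [2.4,[0,0,0],[0,0,0]],
  [2.4,[-0.6,-0.06,0.8],[0,0,0]],
  [2.4,[-2.3,-0.2,3.3],[0,0,0]],
  [2.4,[-4.6,-0.5,6.6],[0,0,0]],
  [2.4,[-6.5,-0.6,9.3],[0,0,0]],
])

```text
clock: 13.05
tcp_pos: [0.4968, -0.0811, 0.1783]
orientation: [[-0.818, -0.101, 0.566], [-0.082, 0.995, 0.058], [-0.569, 0.001, -0.822]]
ft_force: [1.4, -0.1, 0.5]
width: 0.0242
```

```bash
python3 p.py b2:120
python3 - <<'E'
from h import *
c=capture("side")
cv2.imwrite("pics/s3c.png",cv2.resize(c["image"][200:350,240:420],None,fx=2.5,fy=2.5)[...,::-1])
E
```

```text
t 13.05 [ 0.4968 -0.0811  0.1783] F [ 1.4 -0.1  0.5] w 0.0242
b2:120 [0.4298 0.1232 0.12  ] shift cm [-6.7  20.43 -5.83] turn [  5.9  34.6 -30.2]
```

View pics/s3c.png

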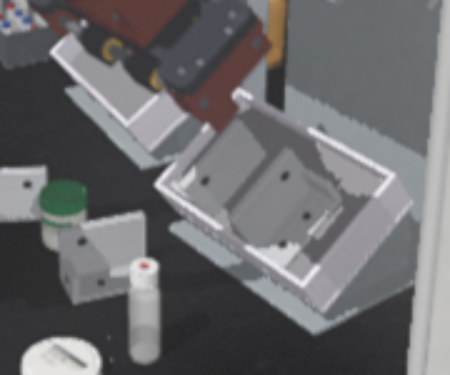

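Both RH brackets stand flat, side by side in the right-hand tray, at (225,165) and (285,205).

>>> drive_tool([
  [3.2,[-1,3,-0.5],[0.9,5,-4.4]],
  [3.2,[-2,6,-1],[1.8,10,-8.7]],
  [3.2,[-3.2,9,-1.5],[2.6,15,-13]],
  [3.2,[-4.2,12.5,-2],[3.4,20,-17.4]],
  [3.2,[-5,16,-2.5],[4.3,25,-21.8]],
])

```text
clock: 13.52
tcp_pos: [0.4474, 0.074, 0.1643]
orientation: [[-0.942, 0.251, 0.223], [0.252, 0.967, -0.023], [-0.222, 0.035, -0.975]]
ft_force: [0.8, -0.0, 1.0]
width: 0.0321
```

```bash
python3 p.py b2:110
```

```text
t 13.52 [0.4474 0.074  0.1643] F [ 0.8 -0.   1. ] w 0.0321
b2:110 [0.4298 0.1232 0.11  ] shift cm [-1.76  4.92 -5.43] turn [  2.5  12.7 -10.6]
```

>>> drive_tool([
  [3.2,[-0.9,2.5,-2],[0.8,4.5,-3.5]],
  [3.2,[-1.8,4.9,-4],[1.7,8.5,-7]],
  [3.2,[-1.8,4.9,-5.4],[2.5,12.7,-10.6]],
  [3.2,[-1.8,4.9,-5.4],[2.5,12.7,-10.6]],
  [3.2,[-1.8,4.9,-5.4],[2.5,12.7,-10.6]],
])

```text
clock: 13.93
tcp_pos: [0.4294, 0.1227, 0.1097]
orientation: [[-0.904, 0.428, -0.001], [0.428, 0.904, -0.001], [-0.0, -0.001, -1.0]]
ft_force: [-0.8, 0.3, 1.0]
width: 0.0322
```

```bash
python3 p.py b2:16
python3 - <<'E'
from h import *
c=capture("wrist")
P=cloud(c).reshape(-1,3);q=P[(P[:,2]>.043)&(P[:,2]<.053)&(np.hypot(P[:,0]-.4298,P[:,1]-.1232)<.042)][:,:2]
q=q[np.hypot(q[:,0]-.454,q[:,1]-.07)>.0245]
print(len(q),cv2.minAreaRect((q*1000).astype(np.float32)))
E
```

```text
t 13.93 [0.4294 0.1227 0.1097] F [-0.8  0.3  1. ] w 0.0322
b2:16 [0.4298 0.1232 0.016 ] shift cm [ 0.04  0.05 -9.37] turn [ 0.1 -0.  -0.1]
1133 ((428.21697998046875, 123.71177673339844), (7.5616302490234375, 69.69523620605469), 64.45767211914062)
```

>>> drive_tool([
  [3.2,[-0.1,0.1,-3.5],[0,0,0]],
  [3.2,[-0.1,0.1,-7.0],[0,0,0]],
  [3.2,[-0.1,0.1,-9.1],[0,0,0]],
  [3.2,[-0.1,0.1,-9.5],[0,0,0]],
  [3.2,[-0.1,0.1,-9.5],[0,0,0]],
])

```text
clock: 14.4
tcp_pos: [0.4284, 0.1228, 0.0164]
orientation: [[-0.904, 0.429, 0.003], [0.429, 0.904, -0.001], [-0.003, 0.001, -1.0]]
ft_force: [-0.5, 0.4, 0.7]
width: 0.0318
```

>>> drive_tool([
  [0,[0,0,0],[0,0,0]],
  [0,[0,0,0],[0,0,0]],
  [0,[0,0,0],[0,0,0]],
  [0,[0,0,0],[0,0,0]],
  [0,[0,0,0],[0,0,0]],
])

```text
clock: 14.82
tcp_pos: [0.4294, 0.1229, 0.0181]
orientation: [[-0.904, 0.428, 0.006], [0.428, 0.904, -0.001], [-0.006, 0.002, -1.0]]
ft_force: [-0.6, -0.4, 6.2]
width: 0.0077
```

```bash
python3 p.py b2:155 L+:110 L+:28
```

```text
t 14.82 [0.4294 0.1229 0.0181] F [-0.6 -0.4  6.2] w 0.0077
b2:155 [0.4298 0.1232 0.155 ] shift cm [ 0.04  0.03 13.69] turn [ 0.   0.3 -0. ]
L+:110 [0.5474 0.2523 0.1481] shift cm [11.76 12.91 -0.69] turn [ -9.  -34.   20.3]
L+:28 [0.5943 0.2487 0.0809] shift cm [ 4.69 -0.36 -6.72] turn [0. 0. 0.]
```

>>> drive_tool([
  [0,[0,0,3],[0,0,0]],
  [0,[0,0,7],[0,0,0]],
  [0,[0,0,11],[0,0,0]],
  [0,[0,0,13.5],[0,0,0]],
  [0,[0,0,13.5],[0,0,0]],
])

```text
clock: 15.23
tcp_pos: [0.4319, 0.1235, 0.1602]
orientation: [[-0.904, 0.428, 0.017], [0.428, 0.904, 0.002], [-0.014, 0.009, -1.0]]
ft_force: [1.1, 0.3, -0.4]
width: 0.0078
```

>>> drive_tool([
  [0,[0.5,2,0],[-1.3,-5,3]],
  [0,[1,4,0],[-2.6,-10,6]],
  [0,[1.5,6,0],[-4,-15,9]],
  [0,[2.5,8,0],[-5.3,-20,12]],
  [0,[4,10,0],[-6.6,-25.5,15]],
])

```text
clock: 15.65
tcp_pos: [0.4717, 0.2249, 0.1601]
orientation: [[-0.875, 0.162, 0.457], [0.159, 0.986, -0.045], [-0.458, 0.033, -0.888]]
ft_force: [1.3, 0.4, -1.7]
width: 0.008
```

```bash
python3 p.py L+:110 L+:28
```

```text
t 15.65 [0.4717 0.2249 0.1601] F [ 1.3  0.4 -1.7] w 0.008
L+:110 [0.5474 0.2523 0.1481] shift cm [ 7.57  2.74 -1.2 ] turn [-2.8 -7.4  4.8]
L+:28 [0.5943 0.2487 0.0809] shift cm [ 4.69 -0.36 -6.72] turn [0. 0. 0.]
```

>>> drive_tool([
  [0,[1.2,0.8,-0.2],[-1.4,-4,2.4]],
  [0,[3,1.6,-0.5],[-2.8,-7.4,4.8]],
  [0,[6,2.4,-1],[-2.8,-7.4,4.8]],
  [0,[7.6,2.7,-1.2],[-2.8,-7.4,4.8]],
  [0,[7.6,2.7,-1.2],[-2.8,-7.4,4.8]],
])

```text
clock: 16.07
tcp_pos: [0.5482, 0.2518, 0.1449]
orientation: [[-0.819, 0.076, 0.568], [0.061, 0.997, -0.046], [-0.57, -0.003, -0.822]]
ft_force: [-0.3, -0.2, -0.9]
width: 0.0083
```

>>> drive_tool([
  [0,[1.5,-0.1,-2.1],[0,0,0]],
  [0,[3,-0.2,-4.3],[0,0,0]],
  [0,[4.1,-0.3,-5.8],[0,0,0]],
  [0,[4.5,-0.35,-6.4],[0,0,0]],
  [0,[4.5,-0.35,-6.4],[0,0,0]],
])

```text
clock: 16.48
tcp_pos: [0.592, 0.2471, 0.0777]
orientation: [[-0.822, 0.077, 0.564], [0.061, 0.997, -0.048], [-0.567, -0.006, -0.824]]
ft_force: [-0.0, -0.6, -1.6]
width: 0.0081
```

>>> drive_tool([
  [0,[0,0,0],[0,0,0]],
  [0,[0,0,0],[0,0,0]],
])

```text
clock: 16.65
tcp_pos: [0.5917, 0.2473, 0.0786]
orientation: [[-0.822, 0.077, 0.565], [0.061, 0.997, -0.048], [-0.567, -0.005, -0.824]]
ft_force: [0.8, -0.2, -0.7]
width: 0.008
```

```bash
python3 p.py L+:17.5
```

```text
t 16.65 [0.5917 0.2473 0.0786] F [ 0.8 -0.2 -0.7] w 0.008
L+:17.5 [0.6003 0.2482 0.0723] shift cm [ 0.86  0.09 -0.63] turn [ 0.3 -0.5  0. ]
```

>>> drive_tool([
  [0,[0.2,0.05,-0.1],[0.1,-0.3,0]],
  [0,[0.4,0.1,-0.2],[0.3,-0.5,0]],
  [0,[0.57,0.1,-0.24],[0.3,-0.5,0]],
  [0,[0.57,0.1,-0.24],[0.3,-0.5,0]],
  [0,[0.57,0.1,-0.24],[0.3,-0.5,0]],
])

```text
clock: 17.07
tcp_pos: [0.5975, 0.2484, 0.0765]
orientation: [[-0.816, 0.077, 0.572], [0.064, 0.997, -0.044], [-0.574, 0.001, -0.819]]
ft_force: [0.5, -0.4, -0.7]
width: 0.0074
```

>>> drive_tool([
  [0,[0.07,0,-0.1],[0,0,0]],
  [0,[0.15,0,-0.2],[0,0,0]],
  [0,[0.15,0,-0.2],[0,0,0]],
  [0,[0.15,0,-0.2],[0,0,0]],
])

```text
clock: 17.4
tcp_pos: [0.5989, 0.2483, 0.0743]
orientation: [[-0.817, 0.077, 0.572], [0.064, 0.997, -0.044], [-0.574, 0.001, -0.819]]
ft_force: [-0.1, 1.4, -2.0]
width: 0.0077
```

```bash
python3 p.py L+:17.5
```

```text
t 17.4 [0.5989 0.2483 0.0743] F [-0.1  1.4 -2. ] w 0.0077
L+:17.5 [0.6003 0.2482 0.0723] shift cm [ 0.14 -0.01 -0.2 ] turn [-0.  0.  0.]
```

2.4 mm to the expected contact: I'll take 1.2 mm, then 1 mm.

>>> drive_tool([
  [0,[0.04,0,-0.06],[0,0,0]],
  [0,[0.07,0,-0.1],[0,0,0]],
  [0,[0.07,0,-0.1],[0,0,0]],
  [0,[0.07,0,-0.1],[0,0,0]],
])

```text
clock: 17.73
tcp_pos: [0.5996, 0.2483, 0.0732]
orientation: [[-0.817, 0.077, 0.572], [0.064, 0.997, -0.044], [-0.574, 0.001, -0.819]]
ft_force: [-0.1, 0.3, -0.8]
width: 0.0079
```

>>> drive_tool([
  [0,[0.03,0,-0.04],[0,0,0]],
  [0,[0.06,0,-0.08],[0,0,0]],
  [0,[0.06,0,-0.08],[0,0,0]],
  [0,[0.06,0,-0.08],[0,0,0]],
])

```text
clock: 18.07
tcp_pos: [0.6002, 0.2483, 0.0725]
orientation: [[-0.817, 0.077, 0.572], [0.064, 0.997, -0.044], [-0.574, 0.001, -0.819]]
ft_force: [-1.8, 1.1, -0.9]
width: 0.0081
```

>>> drive_tool([
  [0,[0.03,0,-0.04],[0,0,0]],
  [0,[0.06,0,-0.08],[0,0,0]],
  [0,[0.06,0,-0.08],[0,0,0]],
  [0,[0.06,0,-0.08],[0,0,0]],
])

```text
clock: 18.4
tcp_pos: [0.6008, 0.2483, 0.0717]
orientation: [[-0.817, 0.078, 0.572], [0.064, 0.997, -0.044], [-0.574, 0.001, -0.819]]
ft_force: [-3.2, -0.8, 1.5]
width: 0.0078
```

Firm contact at about 4 N. I'll ease off, release and retreat.

>>> drive_tool([
  [0,[-0.06,0,0.08],[0,0,0]],
  [0,[-0.06,0,0.08],[0,0,0]],
  [1.5,[-0.06,0,0.08],[0,0,0]],
  [2.4,[-0.06,0,0.08],[0,0,0]],
  [2.4,[-0.06,0,0.08],[0,0,0]],
])

```text
clock: 18.82
tcp_pos: [0.6004, 0.2483, 0.0728]
orientation: [[-0.816, 0.077, 0.572], [0.064, 0.997, -0.044], [-0.574, 0.001, -0.819]]
ft_force: [0.7, 0.2, -0.5]
width: 0.0226
```

>>> drive_tool([
  [2.4,[0,0,0],[0,0,0]],
  [2.4,[-0.6,0.05,0.8],[0,0,0]],
  [2.4,[-2.3,0.2,3.3],[0,0,0]],
  [2.4,[-4.6,0.4,6.6],[0,0,0]],
  [2.4,[-6.9,0.5,9.9],[0,0,0]],
])

```text
clock: 19.23
tcp_pos: [0.5299, 0.2528, 0.172]
orientation: [[-0.817, 0.078, 0.571], [0.064, 0.997, -0.045], [-0.572, -0.0, -0.82]]
ft_force: [0.7, 0.5, 0.4]
width: 0.0239
```

```bash
python3 p.py b3:120
```

```text
t 19.23 [0.5299 0.2528 0.172 ] F [0.7 0.5 0.4] w 0.0239
b3:120 [0.461 0.014 0.12 ] shift cm [ -6.89 -23.88  -5.2 ] turn [ 4.7 34.6 -6.1]
```

>>> drive_tool([
  [3.2,[-3,-1.5,0.3],[0,0,0]],
  [3.2,[-5.5,-4,0.3],[0.9,6.5,-1.2]],
  [3.2,[-6.5,-7.5,0],[1.8,13,-2.4]],
  [3.2,[-6.7,-11,-0.5],[2.7,19.5,-3.6]],
  [3.2,[-6.8,-14.5,-1],[3.5,26,-4.8]],
])

```text
clock: 19.65
tcp_pos: [0.4611, 0.1078, 0.1654]
orientation: [[-0.975, 0.161, 0.151], [0.161, 0.987, -0.015], [-0.152, 0.01, -0.988]]
ft_force: [0.4, -1.1, 0.3]
width: 0.0318
```

```bash
python3 p.py b3:110
```

```text
t 19.65 [0.4611 0.1078 0.1654] F [ 0.4 -1.1  0.3] w 0.0318
b3:110 [0.461 0.014 0.11 ] shift cm [-0.01 -9.38 -5.54] turn [ 1.   8.7 -1.5]
```

>>> drive_tool([
  [3.2,[0,-3,-1],[0.5,4.5,-0.8]],
  [3.2,[0,-6,-2.5],[1,8.7,-1.5]],
  [3.2,[0,-8.7,-4.5],[1,8.7,-1.5]],
  [3.2,[0,-9.4,-5.5],[1,8.7,-1.5]],
  [3.2,[0,-9.4,-5.5],[1,8.7,-1.5]],
])

```text
clock: 20.07
tcp_pos: [0.4597, 0.0124, 0.1079]
orientation: [[-0.982, 0.191, -0.004], [0.191, 0.982, 0.0], [0.004, -0.001, -1.0]]
ft_force: [0.4, 0.4, 0.1]
width: 0.0322
```

```bash
python3 p.py b3:16
python3 - <<'E'
from h import *
c=capture("wrist")
P=cloud(c).reshape(-1,3);q=P[(P[:,2]>.043)&(P[:,2]<.053)&(np.hypot(P[:,0]-.461,P[:,1]-.014)<.042)][:,:2]
q=q[np.hypot(q[:,0]-.454,q[:,1]-.07)>.0245]
print(len(q),cv2.minAreaRect((q*1000).astype(np.float32)))
E
```

```text
t 20.07 [0.4597 0.0124 0.1079] F [0.4 0.4 0.1] w 0.0322
b3:16 [0.461 0.014 0.016] shift cm [ 0.13  0.16 -9.19] turn [-0.  -0.3  0.2]
1180 ((459.6100158691406, 13.533594131469727), (7.7379655838012695, 69.44508361816406), 79.148681640625)
```

>>> drive_tool([
  [3.2,[0,0.1,-3.5],[0,0,0]],
  [3.2,[0,0.1,-7.0],[0,0,0]],
  [3.2,[0,0.1,-9],[0,0,0]],
  [3.2,[0,0.1,-9.3],[0,0,0]],
  [3.2,[0,0.1,-9.3],[0,0,0]],
])

```text
clock: 20.53
tcp_pos: [0.4599, 0.0163, 0.0171]
orientation: [[-0.982, 0.187, -0.002], [0.187, 0.982, 0.001], [0.003, 0.001, -1.0]]
ft_force: [0.2, 0.1, -0.4]
width: 0.0315
```

>>> drive_tool([
  [0,[0,0,0],[0,0,0]],
  [0,[0,0,0],[0,0,0]],
  [0,[0,0,0],[0,0,0]],
  [0,[0,0,0],[0,0,0]],
  [0,[0,0,0],[0,0,0]],
])

```text
clock: 20.95
tcp_pos: [0.4609, 0.0163, 0.0187]
orientation: [[-0.982, 0.187, 0.0], [0.187, 0.982, 0.001], [-0.0, 0.001, -1.0]]
ft_force: [-0.2, 0.1, 5.6]
width: 0.0078
```

```bash
python3 p.py b3:155 L-:110 L-:28
```

```text
t 20.95 [0.4609 0.0163 0.0187] F [-0.2  0.1  5.6] w 0.0078
b3:155 [0.461 0.014 0.155] shift cm [ 1.000e-02 -2.300e-01  1.363e+01] turn [-0.1  0.  -0. ]
L-:110 [0.5431 0.1964 0.1481] shift cm [ 8.21 18.24 -0.69] turn [ -4.6 -34.7   6.2]
L-:28 [0.59   0.1928 0.0809] shift cm [ 4.69 -0.36 -6.72] turn [0. 0. 0.]
```

>>> drive_tool([
  [0,[0,0,3],[0,0,0]],
  [0,[0,0,7],[0,0,0]],
  [0,[0,0,11],[0,0,0]],
  [0,[0,0,13.5],[0,0,0]],
  [0,[0,0,13.5],[0,0,0]],
])

```text
clock: 21.37
tcp_pos: [0.4635, 0.0161, 0.1609]
orientation: [[-0.982, 0.187, 0.011], [0.187, 0.982, 0.001], [-0.011, 0.003, -1.0]]
ft_force: [0.8, -0.3, -1.3]
width: 0.0077
```

>>> drive_tool([
  [0,[0.2,3,0],[-0.9,-6.5,1.2]],
  [0,[0.4,6,0],[-1.8,-13,2.4]],
  [0,[0.8,9,0],[-2.7,-19.5,3.6]],
  [0,[1.5,12,0],[-3.5,-26,4.8]],
  [0,[2.5,15,0],[-4.3,-32,5.8]],
])

```text
clock: 21.78
tcp_pos: [0.4881, 0.1674, 0.1609]
orientation: [[-0.834, 0.081, 0.546], [0.071, 0.997, -0.039], [-0.548, 0.006, -0.837]]
ft_force: [-0.1, -0.8, -1.3]
width: 0.008
```

```bash
python3 p.py L-:110 L-:28
```

```text
t 21.78 [0.4881 0.1674 0.1609] F [-0.1 -0.8 -1.3] w 0.008
L-:110 [0.5431 0.1964 0.1481] shift cm [ 5.51  2.91 -1.28] turn [-0.5 -1.7  0.2]
L-:28 [0.59   0.1928 0.0809] shift cm [ 4.69 -0.36 -6.72] turn [0. 0. 0.]
```

>>> drive_tool([
  [0,[1.4,0.8,-0.3],[-0.5,-2,0.2]],
  [0,[3,1.6,-0.6],[-0.5,-2,0.2]],
  [0,[4.6,2.5,-1],[-0.5,-2,0.2]],
  [0,[5.5,2.9,-1.2],[-0.5,-2,0.2]],
  [0,[5.5,2.9,-1.2],[-0.5,-2,0.2]],
])

```text
clock: 22.2
tcp_pos: [0.543, 0.1968, 0.1461]
orientation: [[-0.816, 0.077, 0.572], [0.062, 0.997, -0.046], [-0.574, -0.002, -0.819]]
ft_force: [0.3, -0.4, -1.5]
width: 0.0078
```

>>> drive_tool([
  [0,[1.5,-0.1,-2.1],[0,0,0]],
  [0,[3,-0.2,-4.1],[0,0,0]],
  [0,[4.3,-0.3,-5.5],[0,0,0]],
  [0,[4.7,-0.35,-6.1],[0,0,0]],
  [0,[4.7,-0.35,-6.1],[0,0,0]],
])

```text
clock: 22.62
tcp_pos: [0.5888, 0.192, 0.0818]
orientation: [[-0.819, 0.078, 0.568], [0.062, 0.997, -0.048], [-0.57, -0.004, -0.821]]
ft_force: [0.4, 0.1, -2.0]
width: 0.0081
```

>>> drive_tool([
  [0,[0,0,0],[0,0,0]],
  [0,[0,0,0],[0,0,0]],
])

```text
clock: 22.78
tcp_pos: [0.5885, 0.1919, 0.0825]
orientation: [[-0.819, 0.079, 0.569], [0.062, 0.997, -0.048], [-0.571, -0.004, -0.821]]
ft_force: [0.2, 0.2, -0.5]
width: 0.0082
```

```bash
python3 p.py L-:17.5
```

```text
t 22.78 [0.5885 0.1919 0.0825] F [ 0.2  0.2 -0.5] w 0.0082
L-:17.5 [0.596  0.1924 0.0723] shift cm [ 0.76  0.05 -1.02] turn [ 0.2 -0.2  0.1]
```

>>> drive_tool([
  [0,[0.13,0.05,-0.16],[0.1,-0.2,0]],
  [0,[0.26,0.05,-0.32],[0.2,-0.2,0]],
  [0,[0.38,0.05,-0.48],[0.2,-0.2,0]],
  [0,[0.38,0.05,-0.48],[0.2,-0.2,0]],
  [0,[0.38,0.05,-0.48],[0.2,-0.2,0]],
])

```text
clock: 23.2
tcp_pos: [0.5922, 0.1924, 0.0778]
orientation: [[-0.817, 0.078, 0.572], [0.064, 0.997, -0.045], [-0.573, 0.0, -0.819]]
ft_force: [-0.3, 1.2, -1.3]
width: 0.0077
```

>>> drive_tool([
  [0,[0.09,0,-0.12],[0,0,0]],
  [0,[0.18,0,-0.24],[0,0,0]],
  [0,[0.2,0,-0.28],[0,0,0]],
  [0,[0.2,0,-0.28],[0,0,0]],
  [0,[0.2,0,-0.28],[0,0,0]],
])

```text
clock: 23.62
tcp_pos: [0.5942, 0.1924, 0.0748]
orientation: [[-0.817, 0.079, 0.571], [0.064, 0.997, -0.045], [-0.573, -0.0, -0.819]]
ft_force: [-0.1, 0.3, -1.5]
width: 0.008
```

```bash
python3 p.py L-:17.5
```

```text
t 23.62 [0.5942 0.1924 0.0748] F [-0.1  0.3 -1.5] w 0.008
L-:17.5 [0.596  0.1924 0.0723] shift cm [ 0.18 -0.   -0.25] turn [ 0.  -0.   0.1]
```

>>> drive_tool([
  [0,[0.05,0,-0.06],[0,0,0]],
  [0,[0.09,0,-0.12],[0,0,0]],
  [0,[0.09,0,-0.12],[0,0,0]],
  [0,[0.09,0,-0.12],[0,0,0]],
])

```text
clock: 23.95
tcp_pos: [0.5951, 0.1924, 0.0735]
orientation: [[-0.817, 0.079, 0.571], [0.064, 0.997, -0.045], [-0.573, -0.0, -0.82]]
ft_force: [0.8, -0.1, -0.4]
width: 0.0078
```

>>> drive_tool([
  [0,[0.03,0,-0.04],[0,0,0]],
  [0,[0.06,0,-0.08],[0,0,0]],
  [0,[0.06,0,-0.08],[0,0,0]],
  [0,[0.06,0,-0.08],[0,0,0]],
])

```text
clock: 24.28
tcp_pos: [0.5957, 0.1924, 0.0728]
orientation: [[-0.817, 0.079, 0.571], [0.064, 0.997, -0.045], [-0.573, -0.0, -0.819]]
ft_force: [-0.3, 0.8, -1.3]
width: 0.0078
```

>>> drive_tool([
  [0,[0.03,0,-0.04],[0,0,0]],
  [0,[0.06,0,-0.08],[0,0,0]],
  [0,[0.06,0,-0.08],[0,0,0]],
  [0,[0.06,0,-0.08],[0,0,0]],
])

```text
clock: 24.62
tcp_pos: [0.5963, 0.1924, 0.072]
orientation: [[-0.817, 0.079, 0.571], [0.064, 0.997, -0.045], [-0.573, -0.0, -0.82]]
ft_force: [-1.7, -1.1, 1.8]
width: 0.0079
```

Contact at about 3.4 N. I'll ease off, release, retreat and move clear.

>>> drive_tool([
  [0,[-0.03,0,0.05],[0,0,0]],
  [0,[-0.03,0,0.05],[0,0,0]],
  [1.5,[-0.03,0,0.05],[0,0,0]],
  [2.4,[-0.03,0,0.05],[0,0,0]],
  [2.4,[-0.03,0,0.05],[0,0,0]],
])

```text
clock: 25.03
tcp_pos: [0.5962, 0.1924, 0.0729]
orientation: [[-0.817, 0.079, 0.572], [0.064, 0.997, -0.045], [-0.574, 0.0, -0.819]]
ft_force: [-0.1, -0.3, -0.3]
width: 0.023
```

>>> drive_tool([
  [2.4,[0,0,0],[0,0,0]],
  [2.4,[-0.6,0.05,0.8],[0,0,0]],
  [2.4,[-2.3,0.2,3.3],[0,0,0]],
  [2.4,[-4.6,0.4,6.6],[0,0,0]],
  [2.4,[-6.9,0.5,9.9],[0,0,0]],
])

```text
clock: 25.45
tcp_pos: [0.5256, 0.197, 0.1722]
orientation: [[-0.818, 0.079, 0.57], [0.064, 0.997, -0.046], [-0.572, -0.001, -0.82]]
ft_force: [-0.1, 0.1, 0.7]
width: 0.0243
```

>>> drive_tool([
  [2.4,[-4,0,2],[0,0,0]],
  [2.4,[-8,0,4],[0,5,0]],
  [2.4,[-11,0,5],[0,10,0]],
  [2.4,[-13,0,6],[0,15,0]],
  [2.4,[-13,0,6],[0,15,0]],
])

```text
clock: 25.87
tcp_pos: [0.395, 0.1978, 0.238]
orientation: [[-0.937, 0.075, 0.342], [0.065, 0.997, -0.041], [-0.344, -0.016, -0.939]]
ft_force: [-0.2, -0.3, 1.7]
width: 0.0234
```

Run:
```python
from h import *
import pickle
a0,b0=pickle.load(open("c.pkl","rb"))
c=capture("side");print(bot.get_obs()["ft_force"])
cv2.imwrite("pics/s4c.png",cv2.resize(c["image"][150:370,180:440],None,fx=2.6,fy=2.6)[...,::-1])
P=cloud(c).reshape(-1,3)
s,k=np.sin(np.radians(35)),np.cos(np.radians(35))
for n,e,yaw,pad in (("L",(.576,.222),-4.4,-.012),("R",(.5465,-.0485),5.7,-.0005)):
  t=np.radians(yaw);R=np.array([[np.cos(t),np.sin(t)],[-np.sin(t),np.cos(t)]])
  q=P.copy();q[:,:2]=(P[:,:2]-e)@R.T
  X=q[:,0]*k+(q[:,2]-.05)*s-.042;Z=-q[:,0]*s+(q[:,2]-.05)*k;Y=q[:,1]
  for sg in(1,-1):
    m=(abs(X)<.06)&(Y*sg>.005)&(Y*sg<.075)&(Z>pad+.042)&(Z<pad+.056)
    print(n,sg,m.sum(),"flange top: X",np.percentile(X[m],[2,98]).round(3),"Y",np.median(Y[m]).round(3),"Z-pad",np.median(Z[m]-pad).round(4),"slope dZ/dX",np.polyfit(X[m],Z[m],1)[0].round(3))
for n,(x,y) in dict(jar=(.454,.07),vial=(.436,-.09),union=(.453,.228)).items():
  for C in (cloud(b0).reshape(-1,3),P):
    m=(np.hypot(C[:,0]-x,C[:,1]-y)<.035)&(C[:,2]>.006)&(C[:,2]<.09);print(n,m.sum(),np.median(C[m],0).round(3))
```

```text
[ 0.66302634 -0.20842632  0.43719028]
L 1 104 flange top: X [-0.048  0.018] Y 0.024 Z-pad 0.0469 slope dZ/dX 0.003
L -1 112 flange top: X [-0.047  0.018] Y -0.031 Z-pad 0.0466 slope dZ/dX 0.003
R 1 177 flange top: X [-0.049  0.018] Y 0.025 Z-pad 0.0471 slope dZ/dX 0.008
R -1 203 flange top: X [-0.049  0.018] Y -0.032 Z-pad 0.0469 slope dZ/dX -0.008
jar 379 [0.449 0.059 0.043]
jar 463 [0.45  0.056 0.037]
vial 470 [ 0.433 -0.099  0.046]
vial 471 [ 0.433 -0.099  0.046]
union 64 [0.453 0.224 0.013]
union 64 [0.453 0.223 0.013]
```

View pics/s4c.png

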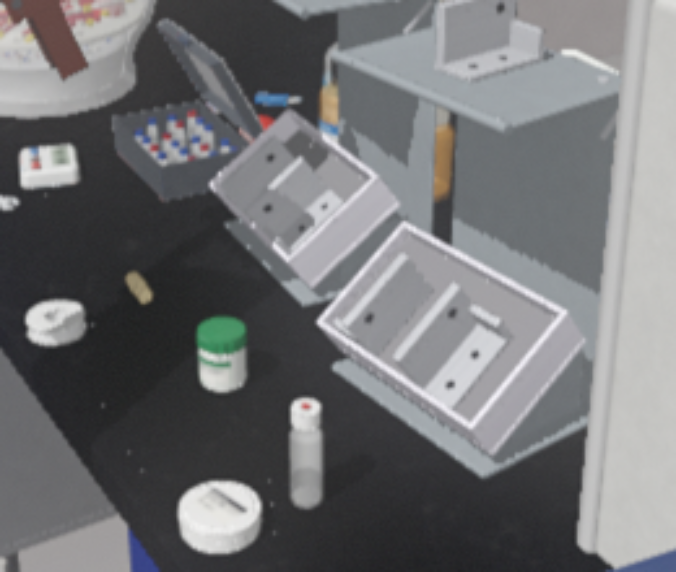

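All four stand on their feet, parallel to the pads, and the bystanders are where they were. The gripper is clear, so I'll hand in.

>>> drive_tool([
  [2.4,[0,0,0],[0,0,0]],
  [2.4,[0,0,0],[0,0,0]],
  [2.4,[0,0,0],[0,0,0]],
  [2.4,[0,0,0],[0,0,0]],
  [2.4,[0,0,0],[0,0,0]],
])

```text
clock: 26.33
tcp_pos: [0.3964, 0.1972, 0.2342]
orientation: [[-0.936, 0.076, 0.343], [0.065, 0.997, -0.044], [-0.345, -0.019, -0.938]]
ft_force: [-0.4, 0.7, 0.2]
width: 0.0239
```

```bash
python3 -c "
from rig import job
print(job.sign_off())"
```

```text
the job is handed in; nothing more can be done
None
```

All four brackets are sorted: the two left-hand ones in the left-hand bin and the two right-hand ones in the right-hand bin. I handed the job in at about 26 s of the 72 s allowed; the sign-off gives no verdict.

I lowered each bracket square to the tray until the force sensor felt the pad, at about 3.4 to 4.6 N. That is roughly 1.5 to 2 mm of pad travel, or just over 2 mm with the other bracket's weight added, against the 5 mm limit. I then eased off slightly and released.

- **Seating:** In the last side-camera check, all four flange tops were about 47 mm above the pad and parallel to it within about 0.01 rad. Each bracket had settled against the front lip, beside the other one.
- **Bystanders:** The vial and tube fitting were within 1 mm of their starting positions. The jar's measured median moved about 3 mm in y and 6 mm in height, because a bracket that had been hiding part of it was gone. I checked the tin and tape reel only by eye, and they looked unmoved.
- **Robot:** The gripper was clear of everything, with no contact force.

No checks failed, and only the jar reading disagreed.

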